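# Back the welding positioner off one notch

### The arm

A 6-joint arm with a two-finger parallel gripper is mounted at the origin on the work surface. World frame = base frame: x ahead of the robot, y to its left, z up, the work surface at z = 0. Lengths are in mm, angles in rad, forces in N, time in s.
With the tool pointing down it reaches from about 275 to 850 mm from the base axis. Payload 19 kg.
Tool frame: the origin (TCP) lies midway between the tips of the shut fingers; the grasp point (between the pads) lies 19 mm behind it (arm.grasp_offset is the distance from the TCP to the grasp point, in mm); y points along the fingers, z is the direction in which the jaws open and shut, and the axes are right-handed (so a half turn about y gives the same grasp; the last joint's range is limited). The gripper opens to 85 mm and grips with 20 to 120 N. Pads are 22 mm wide; open, the fingers measure 114 mm over their backs; the gripper's body (76 mm by 85 mm) begins 54 mm behind the grasp point. The pads swing forward as they close: fully open they stand 13 mm farther back than shut.
Start: joints at [1.096, 0.15, 1.437, -0, 1.554, -0.134], TCP at [192.191, 541.897, 231.267] pointing down, gripper open.
Joint ranges: [-2.8, 2.8], [-0.68, 2.1], [0.12, 2.68], [-1.39, 4.53], [0.16, 2.79], [-2.81, 2.81]. Speed limits (rad/s): [1.89, 1.89, 2.22, 3.01, 3.01, 3.01].

### API

Orientations are given as a unit quaternion [x, y, z, w].
In Python, from workcell import arm, eyes, sign_off, nets gives the robot as it stands.
- The arm moves only by the tool step_arm, never from a script. Its argument "targets" is a list of rows, each an object of numbers: "dx", "dy", "dz": the shift along the world's x, y, z in units of 25 mm (1.0 is 25 mm); "ax", "ay", "az": the turn, a rotation vector about the world's x, y, z in units of 5 degrees (1.0 is 5 degrees); "jaw": the opening in per cent of the stroke, from 0 (shut) to 100 (fully open). In form: [{"dx": .., "dy": .., "dz": .., "ax": .., "ay": .., "az": .., "jaw": ..}, ...]. A call has 1 to 20 rows; each row is the pose to reach, as a shift and turn from the pose commanded when the call began; what a row does not reach only later rows make up. A row lasts 1/12 s, in which the tool goes at most 41.7 mm and 7.16 degrees, less where a joint would pass 70% of its speed; a pose out of reach is approached as far as the arm can. A call with a gripper value outside its range is refused whole. The fingers move at their own pace and stop on an object; the grip force is fixed at half the most. Time passes only in rows, so rows that repeat a pose let the fingers close. It gives the time, the measured TCP pose, the force and the opening at its end, in the units of the state.
- arm.sense(): the state, without advancing time (a new reading comes with each control period).
- eyes.grab_frame(name): name is "side" or "top" or "wrist"; returns a dict with "frame" (420x560x3 uint8, red, green, blue), "fx", "fy", "cx", "cy" (pixels), "R" (3x3) and "t" (3): a world point X has camera coordinates R X + t; the wrist camera has in their place "tool_from_camera" (4x4, takes a point from camera to tool coordinates, whose origin is the TCP and whose axes are the tool frame's). Camera axes: x right, y down, z forward; pixel columns grow to the right and rows downward; lengths in mm; the calibration is good to about 2 mm. A picture is of the moment at which its call begins: read the wrist's pose just before it. There is no depth.
- sign_off(): hands the job in, once; it reports no verdict.
Trained networks look in a picture, given as the dict that the camera call returned (one of the last four; its "shot" number tells which), for a name from the list of things; names that differ only in an ending like _2 or _b are one class to them, and where a whole thing is asked for, a point or a joint stands for the part that bears it (a point fixed in the world has none). Each returns a list of dicts, best first, with "conf" (0 to 1); they miss things now and then, are a little off and sometimes report something else, mostly with a low value. They report only what shows in the picture. A call takes as long as a camera call. They do not tell look-alikes from the thing itself.
- nets.masks_of(picture, name): "mask" (420x560 bool, what is visible of it).
- nets.tip_of(picture, name): "centre" ([x, y, z] in mm, in the coordinates of the camera as it stood for that picture, good to about 4 mm: a listed point, or the origin of a listed thing).
The state is a dict: "t": time; "joint_positions": joint angles; "dq": joint speeds; "joint_torque": joint torques, N m; "tcp_pos": TCP position; "tcp_rot": TCP orientation; "contact_force": force on the tool from outside, world axes, zero at the start; "moment": the same for the moment, N m; "finger_gap": finger opening in mm.
Only numpy, scipy, OpenCV 4.12 (cv2) and the standard library are available. Lean on these libraries where they do the work, as an engineer would, in place of code of your own. Each camera call takes 0.05 s, during which the arm holds its last target.

### The job

The ratchet positioner has been clicked one notch too far. With a fingertip, push the pawl's leaning lever up and over so that the pawl lifts clear and stays thrown back, push the wheel backward (clockwise seen from above) one notch by a peg, then tip the pawl forward again so that it drops fully into the notch. Only push, gently: grip nothing, leave the pipe standing on the wheel and leave the other things alone.

Things in the scene. Friction and masses are not known exactly. Their poses are not given: they have to be found in the camera images.
- positioner: the ratchet positioner, fixed to the bench: a 200 x 200 x 12 mm base plate with a toothed wheel of 198 mm diameter on a vertical axis, and a pawl in a bracket on its +y side. Origin: on the wheel's axis at the bench surface, z up; its +y axis points from the wheel's axis straight out to the pawl. All radii below are from this axis, all heights above the bench.
- wheel (a joint): turn of the wheel, rad; grows counter-clockwise seen from above (forward), falls clockwise (backward). At 0 a tooth's face touches the pawl; starts 0.01 to 0.09 forward of that, in play. The notch before is the same at -0.524: the lowered pawl falls well into it with the wheel at -0.51 to -0.40; past -0.524 it lands on the next tooth. Turns stiffly (3 N at a peg), stays where left.
- wheel_teeth (a point): the wheel's centre at the height of the notch floors (38 mm). Twelve saw teeth, 30 degrees apart and 10 mm high, stand on the rim at radius 79 to 99 mm; their upright faces stop backward motion against the lowered pawl, their ramps let the wheel go forward. The plate inside them has radius 74 mm, top at height 54 mm.
- pawl (a joint): swing of the pawl, rad, about a level hinge parallel to the positioner's x axis at radius 126 mm, height 52 mm. 0: nose on a notch floor, lever leaning 35 degrees in over the wheel; grows as the lever is pushed up and outward, lifting the nose; stop at 1.15. The lever is weighted: it balances at about 0.69 and falls to the side it is left on; about 1 N pushes it. Nothing else holds it.
- pawl_bar (a point): centre of the weighted crossbar ending the pawl's lever: a round steel bar 16 mm thick, 44 mm long, level, parallel to the hinge, 75 mm from it on a 10 mm round stem. Pawl down: radius 83 mm, height 113 mm, over the wheel, with room for a fingertip on its wheel-axis side; thrown back: radius 165 mm, height 116 mm. The hinge bracket reaches height 64 mm.
- pipe_stub: the loose workpiece: a short steel pipe, outside 50 mm, wall 4 mm, 38 mm high, standing on the middle of the wheel (underside, its origin, at height 54 mm) over a low round spigot; it rides with the wheel and is to be left standing there.
- peg0 (a point): centre of the top (height 86 mm) of push peg 0, one of six upright steel pegs 12 mm thick and 32 mm tall, fixed 60 degrees apart at radius 70 mm on the wheel's plate (plate top at height 54 mm, radius 74 mm).
- peg1 (a point): centre of the top (height 86 mm) of push peg 1, one of six upright steel pegs 12 mm thick and 32 mm tall, fixed 60 degrees apart at radius 70 mm on the wheel's plate (plate top at height 54 mm, radius 74 mm).
- peg2 (a point): centre of the top (height 86 mm) of push peg 2, one of six upright steel pegs 12 mm thick and 32 mm tall, fixed 60 degrees apart at radius 70 mm on the wheel's plate (plate top at height 54 mm, radius 74 mm).
- peg3 (a point): centre of the top (height 86 mm) of push peg 3, one of six upright steel pegs 12 mm thick and 32 mm tall, fixed 60 degrees apart at radius 70 mm on the wheel's plate (plate top at height 54 mm, radius 74 mm).
- peg4 (a point): centre of the top (height 86 mm) of push peg 4, one of six upright steel pegs 12 mm thick and 32 mm tall, fixed 60 degrees apart at radius 70 mm on the wheel's plate (plate top at height 54 mm, radius 74 mm).
- peg5 (a point): centre of the top (height 86 mm) of push peg 5, one of six upright steel pegs 12 mm thick and 32 mm tall, fixed 60 degrees apart at radius 70 mm on the wheel's plate (plate top at height 54 mm, radius 74 mm).
- wrench: a steel open-end wrench lying flat beside the positioner; bystander. Origin under its middle.
- dish: a shallow round metal dish, 84 mm across and 22 mm high; bystander. Origin under its middle.
- tape_roll: a paper tape roll, ring 76 mm across and 24 mm high; bystander. Origin under its middle.
- jar: a small amber jar with a metal cap, 40 mm across and 60 mm high; bystander. Origin under its middle.
- pen_cup: a metal cup of pens, 72 mm across, 95 mm high (pens to about 165 mm), on the robot's left; bystander. Origin under its middle.
- hammer: a hammer lying on the table to the robot's left; bystander. Origin under its middle.
There are look-alikes about, which are no part of the job. Leave any turquoise look-alike of the pipe_stub alone.

How it is judged:
By the outcome, as a careful person would: the job done as asked, in the order asked, and still so for the second after the job is handed in, with the robot touching nothing.
It also fails if it takes over 58 s, if anything falls off the work surface, if the arm or the gripper's body presses on something with over 40 N, if the wrist force passes 120 N, or if a joint passes its speed limit or range.

## Working session

There is one attempt and no reset: what is moved stays moved. The work goes in short steps, Python scripts to look and compute and a tool call to move; the robot and the scene stay as the last step left them, time stands still between calls to the robot, and variables do not carry over. Pictures are saved under pics/ and viewed, and the job is handed in when it is done.

Besides the shell and the picture viewer there is one more tool, called after "Request:" as name(argument=value, ...), one argument or row to a line, values as JSON. step_arm: Moves the arm, as the interface text tells. Its arguments: {"type":"object","properties":{"targets":{"type":"array","items":{"type":"object","properties":{"dx":{"type":"number"},"dy":{"type":"number"},"dz":{"type":"number"},"ax":{"type":"number"},"ay":{"type":"number"},"az":{"type":"number"},"jaw":{"type":"number"}}}}},"required":["targets"]}

```bash
mkdir -p pics; ls
cat > h.py <<'E'
import numpy as np, cv2
from workcell import arm, eyes, sign_off, nets
def save(p,n,crop=None,s=1):
    f=p["frame"][:,:,::-1]
    if crop: x0,y0,x1,y1=crop; f=f[y0:y1,x0:x1]
    f=cv2.resize(f,None,fx=s,fy=s,interpolation=cv2.INTER_CUBIC) if s!=1 else f
    cv2.imwrite("pics/"+n,f)
def w(p,c): return np.array(p["R"]).T@(np.array(c)-np.array(p["t"]))
def proj(p,X):
    c=np.array(p["R"])@np.array(X)+np.array(p["t"]); return np.array([p["fx"]*c[0]/c[2]+p["cx"],p["fy"]*c[1]/c[2]+p["cy"]])
E
python3 - <<'E'
from h import *
s=arm.sense(); print(s)
for n in ("side","top"):
    p=eyes.grab_frame(n); save(p,n+"0.png")
    for k in ["positioner","wheel_teeth","pawl_bar","pipe_stub","peg0","peg1","peg3","wrench","dish","tape_roll","jar","pen_cup","hammer"]:
        print(n,k,[(round(d["conf"],2),w(p,d["centre"]).round(0).tolist()) for d in nets.tip_of(p,k)][:7])
E
```

```text
pics
{'t': 0.0, 'joint_positions': array([ 1.09600345e+00,  1.51009252e-01,  1.43801795e+00, -1.91475935e-05,
        1.55379488e+00, -1.34004063e-01]), 'dq': array([ 0.00266403,  0.0001486 , -0.00073923,  0.00162254,  0.00202991,
        0.00026261]), 'joint_torque': array([ 8.13287279e-04, -7.13049960e+01, -5.70857871e+01, -2.43960640e-04,
        8.99319275e-03,  1.82706245e-06]), 'tcp_pos': array([192.09848262, 541.70731588, 230.66872395]), 'tcp_rot': array([ 0.69728304, -0.12002853,  0.11978088, -0.69644961]), 'contact_force': array([ 0.27473172, -0.73193816, -0.41070427]), 'moment': array([ 0.03361966,  0.00772974, -0.01645876]), 'finger_gap': 85.4178692404755}
side positioner [(0.96, [588.0, -50.0, -2.0])]
side wheel_teeth [(0.81, [589.0, -55.0, 39.0]), (0.28, [529.0, -20.0, 85.0])]
side pawl_bar [(0.71, [551.0, 19.0, 115.0]), (0.54, [455.0, -164.0, 1.0]), (0.32, [778.0, -30.0, 0.0]), (0.23, [397.0, 397.0, -2.0])]
side pipe_stub [(0.9, [384.0, -15.0, 3.0]), (0.81, [555.0, -291.0, 2.0]), (0.76, [589.0, -55.0, 52.0])]
side peg0 [(0.92, [589.0, -127.0, 88.0]), (0.91, [649.0, -15.
[... 1214 characters left out ...]
24.0, 89.0])]
top peg1 [(0.89, [527.0, -17.0, 84.0]), (0.85, [646.0, -17.0, 87.0]), (0.8, [525.0, -87.0, 87.0]), (0.77, [651.0, -82.0, 87.0]), (0.72, [588.0, 13.0, 88.0]), (0.71, [592.0, -124.0, 89.0])]
top peg3 [(0.89, [527.0, -17.0, 84.0]), (0.85, [646.0, -17.0, 87.0]), (0.8, [525.0, -87.0, 87.0]), (0.77, [651.0, -82.0, 87.0]), (0.72, [588.0, 13.0, 88.0]), (0.71, [592.0, -124.0, 89.0])]
top wrench [(0.97, [686.0, -181.0, 4.0])]
top dish [(0.68, [780.0, -28.0, -1.0])]
top tape_roll [(0.86, [458.0, -166.0, 3.0]), (0.34, [590.0, -124.0, 88.0]), (0.27, [587.0, -52.0, 1.0])]
top jar [(0.57, [681.0, 76.0, -1.0])]
top pen_cup [(0.91, [687.0, 317.0, -4.0])]
top hammer [(0.63, [395.0, 399.0, 4.0])]
```

View pics/side0.png

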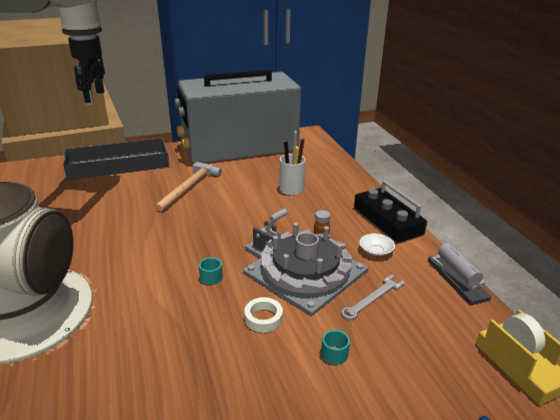

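View pics/top0.png

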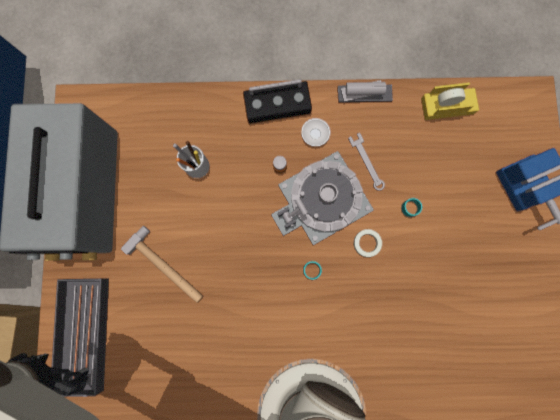

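Run:
```python
import cv2
for n,c in (("side",(180,110,420,290)),("top",(200,110,400,260))):
    f=cv2.imread(f"pics/{n}0.png"); x0,y0,x1,y1=c
    cv2.imwrite(f"pics/{n}0c.png",cv2.resize(f[y0:y1,x0:x1],None,fx=3.3,fy=3.3,interpolation=cv2.INTER_CUBIC))
```

```text
(no output)
```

View pics/side0c.png

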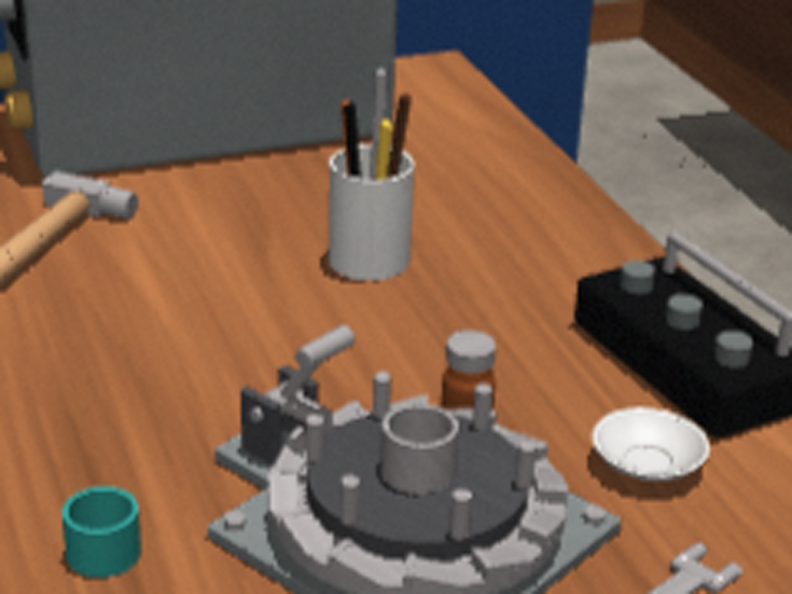

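View pics/top0c.png

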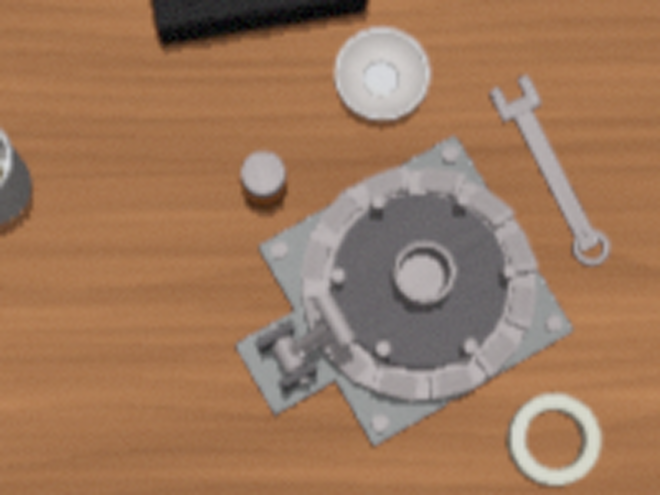

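The positioner sits at about side px (305,262) and top px (328,195). The steel pipe stands on the wheel. The turquoise rings at top px (313,270) and (413,207) are the look-alikes, so I'll leave them. The lever leans in over the wheel. Next I'll fit centre, yaw and peg phase precisely.

```bash
cat >> h.py <<'E'
def model(c,yaw,ph):
    u=np.array([-np.sin(yaw),np.cos(yaw)]); v=np.array([np.cos(yaw),np.sin(yaw)])
    P=lambda a,r,z: np.array([*(np.array(c)+a*v+r*u),z])
    return P
E
python3 - <<'E'
from h import *
from scipy.optimize import least_squares
from scipy.spatial.transform import Rotation as Ro
s=arm.sense(); print(Ro.from_quat(s["tcp_rot"]).as_matrix().round(3))
obs=[];bars=[]
ps={}
for n in ("side","top"):
    p=ps[n]=eyes.grab_frame(n)
    obs+= [w(p,d["centre"]) for d in nets.tip_of(p,"peg0") if d["conf"]>.5]
    bars+=[w(p,d["centre"]) for d in nets.tip_of(p,"pawl_bar") if d["conf"]>.2]
obs=np.array([o for o in obs if abs(o[2]-86)<12]); print(len(obs)); print(np.round(bars))
def f(x):
    r=[]
    for o in obs:
        a=np.arctan2(o[1]-x[1],o[0]-x[0]); k=np.round((a-x[2])/(np.pi/3)); b=x[2]+k*np.pi/3
        r+=[x[0]+70*np.cos(b)-o[0],x[1]+70*np.sin(b)-o[1]]
    return r
q=least_squares(f,[588,-53,np.pi/6],loss="soft_l1"); c=q.x[:2]; print(q.x[:2],np.degrees(q.x[2]),np.round(q.fun,0))
for n in ps:
    p=ps[n]
    for yaw in (27,30):
        P=model(c,np.radians(yaw),0)
        f=p["frame"][:,:,::-1].copy(); f=cv2.resize(f,None,fx=4,fy=4,interpolation=cv2.INTER_CUBIC)
        pt=lambda X:tuple(((proj(p,X)+.5)*4-.5).round().astype(int).tolist())
        cor=[P(a,r,12) for a,r in((100,100),(-100,100),(-100,-100),(100,-100))]
        for i in range(4): cv2.line(f,pt(cor[i]),pt(cor[(i+1)%4]),(0,255,0),1)
        cv2.line(f,pt(P(-22,83,113)),pt(P(22,83,113)),(0,0,255),1)
        for k in range(6):
            b=q.x[2]+k*np.pi/3; cv2.circle(f,pt([c[0]+70*np.cos(b),c[1]+70*np.sin(b),86]),4,(255,0,255),1)
        m=np.array(pt([*c,40])); f=f[m[1]-280:m[1]+280,m[0]-380:m[0]+380]
        cv2.imwrite(f"pics/fit_{n}_{yaw}.png",f)
E
```

```text
[[ 0.943 -0.     0.334]
 [-0.334 -0.     0.943]
 [-0.    -1.    -0.   ]]
11
[[547.  18. 116.]
 [551.  20. 113.]]
[589.27203137 -54.05061337] 32.115431191913075 [ 3.  0. -2.  0.  1.  2. -0. -6.  7.  0. -4.  1.  2.  2. -3. -1. -1.  1.
  1. -2. -1. -4.]
```

View pics/fit_top_30.png

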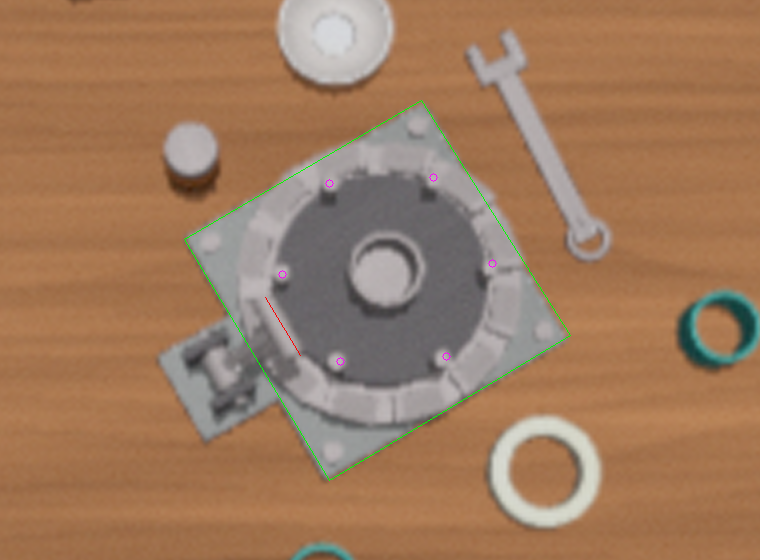

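View pics/fit_side_30.png

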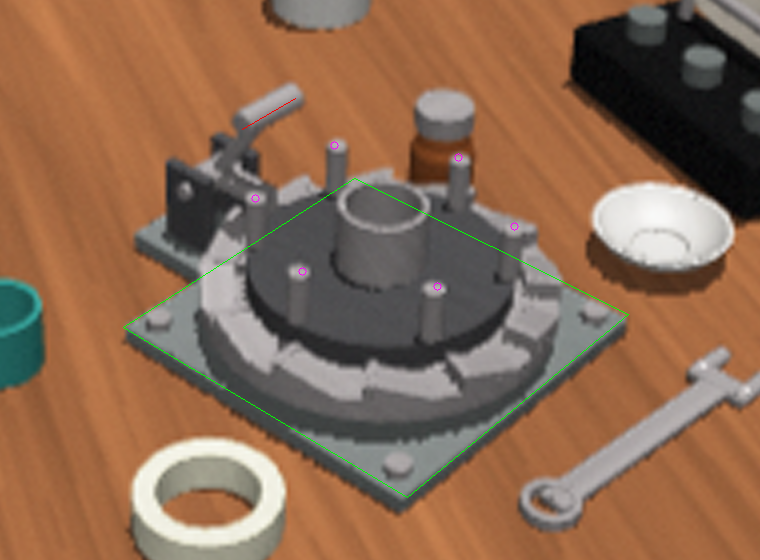

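The fit is good: centre (589,-54), yaw about 30°, peg phase about +2°. That matches the predicted pawl bar at (548,18,113), where the nets give (549,19,114). I'll shut the jaws and move above the wheel side of the bar.

Request:
step_arm(
  targets=[
    {"dx": 15,"dy": -22.27,"dz": -1.2,"az": -8.1,"jaw": 0},
    {"dx": 15,"dy": -22.27,"dz": -1.2,"az": -8.1,"jaw": 0},
    {"dx": 15,"dy": -22.27,"dz": -1.2,"az": -8.1,"jaw": 0},
    {"dx": 15,"dy": -22.27,"dz": -1.2,"az": -8.1,"jaw": 0},
    {"dx": 15,"dy": -22.27,"dz": -1.2,"az": -8.1,"jaw": 0},
    {"dx": 15,"dy": -22.27,"dz": -1.2,"az": -8.1,"jaw": 0},
    {"dx": 15,"dy": -22.27,"dz": -1.2,"az": -8.1,"jaw": 0},
    {"dx": 15,"dy": -22.27,"dz": -1.2,"az": -8.1,"jaw": 0},
    {"dx": 15,"dy": -22.27,"dz": -1.2,"az": -8.1,"jaw": 0},
    {"dx": 15,"dy": -22.27,"dz": -1.2,"az": -8.1,"jaw": 0},
    {"dx": 15,"dy": -22.27,"dz": -1.2,"az": -8.1,"jaw": 0},
    {"dx": 15,"dy": -22.27,"dz": -1.2,"az": -8.1,"jaw": 0},
    {"dx": 15,"dy": -22.27,"dz": -1.2,"az": -8.1,"jaw": 0},
    {"dx": 15,"dy": -22.27,"dz": -1.2,"az": -8.1,"jaw": 0},
    {"dx": 15,"dy": -22.27,"dz": -1.2,"az": -8.1,"jaw": 0},
    {"dx": 15,"dy": -22.27,"dz": -1.2,"az": -8.1,"jaw": 0},
    {"dx": 15,"dy": -22.27,"dz": -1.2,"az": -8.1,"jaw": 0},
    {"dx": 15,"dy": -22.27,"dz": -1.2,"az": -8.1,"jaw": 0},
    {"dx": 15,"dy": -22.27,"dz": -1.2,"az": -8.1,"jaw": 0},
    {"dx": 15,"dy": -22.27,"dz": -1.2,"az": -8.1,"jaw": 0},
  ],
)

```text
$.targets[0]: bad value
```

Run:
```python
from h import *
from scipy.spatial.transform import Rotation as Ro
s=arm.sense(); print(s["t"],s["tcp_pos"].round(1),s["finger_gap"],s["contact_force"],s["joint_positions"].round(2)); print(Ro.from_quat(s["tcp_rot"]).as_matrix().round(3))
p=eyes.grab_frame("side"); save(p,"side1.png",(220,130,400,300),3.3)
p=eyes.grab_frame("wrist"); save(p,"wrist1.png")
```

```text
1.7 [192.2 541.9 231.3] 85.49571216913965 [ 0.05246187 -0.5086654   0.71685971] [ 1.1   0.15  1.44  0.    1.55 -0.13]
[[ 0.942 -0.     0.334]
 [-0.334 -0.     0.942]
 [-0.    -1.    -0.   ]]
```

View pics/side1.png

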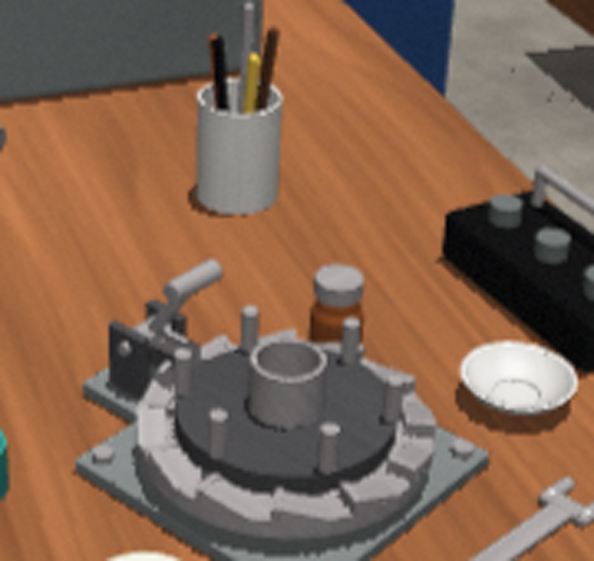

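View pics/wrist1.png

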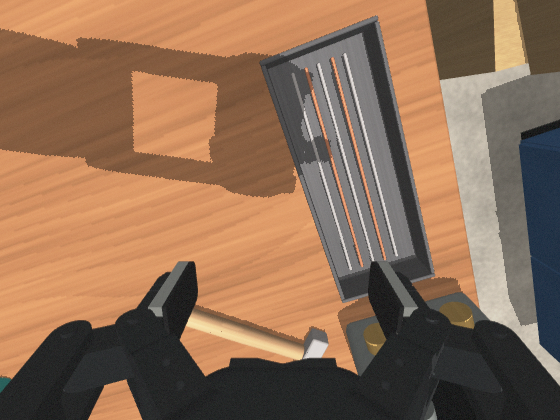

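The call was refused with "bad value", so I'll supply all the fields.

Request:
step_arm(
  targets=[
    {"dx": 0.75,"dy": -1.11,"dz": 0,"ax": 0,"ay": 0,"az": -0.4,"jaw": 0},
    {"dx": 1.5,"dy": -2.23,"dz": 0,"ax": 0,"ay": 0,"az": -0.8,"jaw": 0},
  ],
)

```text
t: 1.97
tcp_pos: [229.4, 486.0, 230.8]
tcp_rot: [0.693, -0.144, 0.144, -0.692]
contact_force: [1.4, 0.0, 0.7]
finger_gap: 63.9
```

Request:
step_arm(
  targets=[
    {"dx": 13.5,"dy": -20,"dz": -1.2,"ax": 0,"ay": 0,"az": -7.3,"jaw": 0},
    {"dx": 13.5,"dy": -20,"dz": -1.2,"ax": 0,"ay": 0,"az": -7.3,"jaw": 0},
    {"dx": 13.5,"dy": -20,"dz": -1.2,"ax": 0,"ay": 0,"az": -7.3,"jaw": 0},
    {"dx": 13.5,"dy": -20,"dz": -1.2,"ax": 0,"ay": 0,"az": -7.3,"jaw": 0},
    {"dx": 13.5,"dy": -20,"dz": -1.2,"ax": 0,"ay": 0,"az": -7.3,"jaw": 0},
    {"dx": 13.5,"dy": -20,"dz": -1.2,"ax": 0,"ay": 0,"az": -7.3,"jaw": 0},
    {"dx": 13.5,"dy": -20,"dz": -1.2,"ax": 0,"ay": 0,"az": -7.3,"jaw": 0},
    {"dx": 13.5,"dy": -20,"dz": -1.2,"ax": 0,"ay": 0,"az": -7.3,"jaw": 0},
    {"dx": 13.5,"dy": -20,"dz": -1.2,"ax": 0,"ay": 0,"az": -7.3,"jaw": 0},
    {"dx": 13.5,"dy": -20,"dz": -1.2,"ax": 0,"ay": 0,"az": -7.3,"jaw": 0},
    {"dx": 13.5,"dy": -20,"dz": -1.2,"ax": 0,"ay": 0,"az": -7.3,"jaw": 0},
    {"dx": 13.5,"dy": -20,"dz": -1.2,"ax": 0,"ay": 0,"az": -7.3,"jaw": 0},
    {"dx": 13.5,"dy": -20,"dz": -1.2,"ax": 0,"ay": 0,"az": -7.3,"jaw": 0},
    {"dx": 13.5,"dy": -20,"dz": -1.2,"ax": 0,"ay": 0,"az": -7.3,"jaw": 0},
    {"dx": 13.5,"dy": -20,"dz": -1.2,"ax": 0,"ay": 0,"az": -7.3,"jaw": 0},
    {"dx": 13.5,"dy": -20,"dz": -1.2,"ax": 0,"ay": 0,"az": -7.3,"jaw": 0},
    {"dx": 13.5,"dy": -20,"dz": -1.2,"ax": 0,"ay": 0,"az": -7.3,"jaw": 0},
  ],
)

```text
t: 3.38
tcp_pos: [567.4, -14.8, 200.7]
tcp_rot: [0.612, -0.355, 0.354, -0.612]
contact_force: [-0.2, 0.9, -0.5]
finger_gap: -0.3
```

Run:
```python
from h import *
from scipy.spatial.transform import Rotation as Ro
s=arm.sense(); print(s["t"],s["tcp_pos"].round(1),s["finger_gap"],s["contact_force"],s["joint_positions"].round(2)); print(Ro.from_quat(s["tcp_rot"]).as_matrix().round(3))
p=eyes.grab_frame("side"); save(p,"side2.png",(200,100,400,300),3)
p=eyes.grab_frame("wrist"); save(p,"wrist2.png")
```

```text
3.3833 [567.4 -14.8 200.7] -0.330931574575065 [-0.23408993  0.86721835 -0.53935968] [-0.16  0.15  1.5   0.    1.49 -0.68]
[[ 0.498 -0.001  0.867]
 [-0.867  0.     0.498]
 [-0.001 -1.    -0.001]]
```

View pics/side2.png

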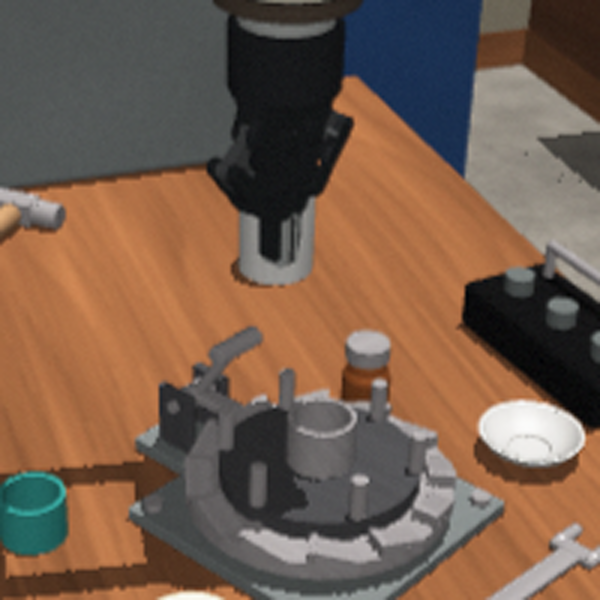

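View pics/wrist2.png

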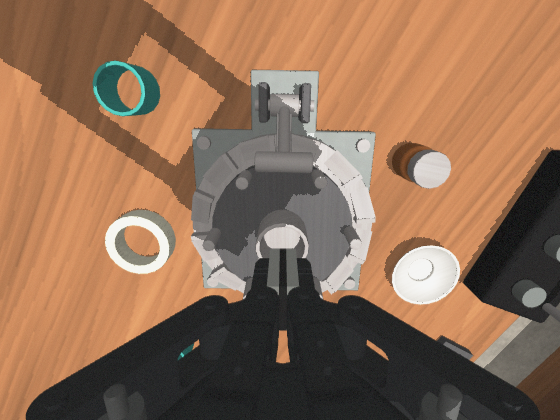

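The wrist view shows the shut fingertip in line with the lever, with the bar at px (283,160) and the fingers at x≈283. I'll descend on the wheel-axis side of the bar.

Request:
step_arm(
  targets=[
    {"dx": 0,"dy": 0,"dz": -1.2,"ax": 0,"ay": 0,"az": 0,"jaw": 0},
    {"dx": 0,"dy": 0,"dz": -2.4,"ax": 0,"ay": 0,"az": 0,"jaw": 0},
    {"dx": 0,"dy": 0,"dz": -3.4,"ax": 0,"ay": 0,"az": 0,"jaw": 0},
    {"dx": 0,"dy": 0,"dz": -3.86,"ax": 0,"ay": 0,"az": 0,"jaw": 0},
    {"dx": 0,"dy": 0,"dz": -3.86,"ax": 0,"ay": 0,"az": 0,"jaw": 0},
    {"dx": 0,"dy": 0,"dz": -3.86,"ax": 0,"ay": 0,"az": 0,"jaw": 0},
  ],
)

```text
t: 3.98
tcp_pos: [567.3, -13.3, 105.7]
tcp_rot: [-0.612, 0.353, -0.354, 0.612]
contact_force: [0.4, -0.3, 1.5]
finger_gap: -0.1
```

Run:
```python
from h import *
s=arm.sense(); print(s["t"],s["tcp_pos"].round(1),s["contact_force"])
p=eyes.grab_frame("side"); save(p,"side3.png",(220,130,380,290),3.7)
```

```text
3.9833 [567.3 -13.3 105.7] [ 0.40878485 -0.25399582  1.54349217]
```

View pics/side3.png

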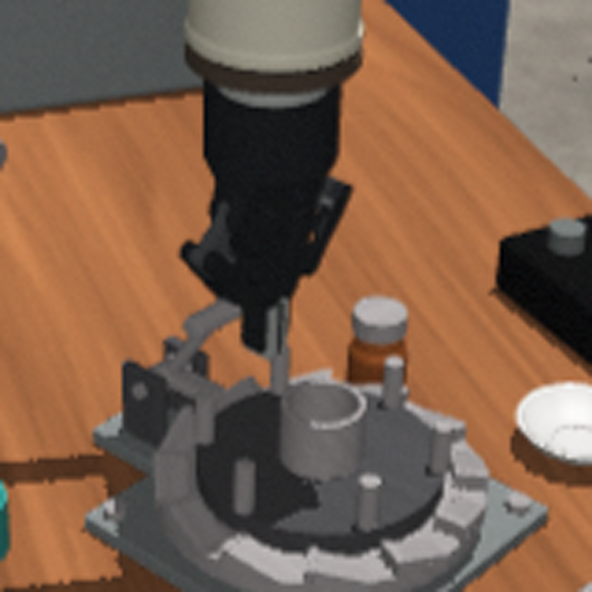

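The fingertip is clear, beside the bar. Now I'll push it outward slowly.

Request:
step_arm(
  targets=[
    {"dx": -0.12,"dy": 0.21,"dz": 0,"ax": 0,"ay": 0,"az": 0,"jaw": 0},
    {"dx": -0.24,"dy": 0.42,"dz": 0,"ax": 0,"ay": 0,"az": 0,"jaw": 0},
    {"dx": -0.34,"dy": 0.59,"dz": 0,"ax": 0,"ay": 0,"az": 0,"jaw": 0},
    {"dx": -0.44,"dy": 0.76,"dz": 0,"ax": 0,"ay": 0,"az": 0,"jaw": 0},
    {"dx": -0.54,"dy": 0.94,"dz": 0,"ax": 0,"ay": 0,"az": 0,"jaw": 0},
    {"dx": -0.64,"dy": 1.11,"dz": 0,"ax": 0,"ay": 0,"az": 0,"jaw": 0},
    {"dx": -0.74,"dy": 1.28,"dz": 0,"ax": 0,"ay": 0,"az": 0,"jaw": 0},
    {"dx": -0.84,"dy": 1.46,"dz": 0,"ax": 0,"ay": 0,"az": 0,"jaw": 0},
    {"dx": -0.94,"dy": 1.63,"dz": 0,"ax": 0,"ay": 0,"az": 0,"jaw": 0},
    {"dx": -1.04,"dy": 1.8,"dz": 0,"ax": 0,"ay": 0,"az": 0,"jaw": 0},
    {"dx": -1.14,"dy": 1.98,"dz": 0,"ax": 0,"ay": 0,"az": 0,"jaw": 0},
    {"dx": -1.24,"dy": 2.15,"dz": 0,"ax": 0,"ay": 0,"az": 0,"jaw": 0},
    {"dx": -1.34,"dy": 2.32,"dz": 0,"ax": 0,"ay": 0,"az": 0,"jaw": 0},
    {"dx": -1.44,"dy": 2.5,"dz": 0,"ax": 0,"ay": 0,"az": 0,"jaw": 0},
    {"dx": -1.54,"dy": 2.67,"dz": 0,"ax": 0,"ay": 0,"az": 0,"jaw": 0},
    {"dx": -1.62,"dy": 2.81,"dz": 0,"ax": 0,"ay": 0,"az": 0,"jaw": 0},
    {"dx": -1.62,"dy": 2.81,"dz": 0,"ax": 0,"ay": 0,"az": 0,"jaw": 0},
    {"dx": -1.62,"dy": 2.81,"dz": 0,"ax": 0,"ay": 0,"az": 0,"jaw": 0},
  ],
)

```text
t: 5.53
tcp_pos: [526.7, 56.6, 104.8]
tcp_rot: [0.612, -0.354, 0.354, -0.612]
contact_force: [-0.7, 0.3, 0.6]
finger_gap: 0.2
```

Run:
```python
from h import *
s=arm.sense(); print(s["t"],s["tcp_pos"].round(1),s["contact_force"])
p=eyes.grab_frame("side"); save(p,"side4.png",(220,130,380,290),3.7)
p=eyes.grab_frame("wrist"); save(p,"wrist4.png")
```

```text
5.5333 [526.7  56.6 104.8] [-0.74106102  0.30331489  0.55939073]
```

View pics/side4.png

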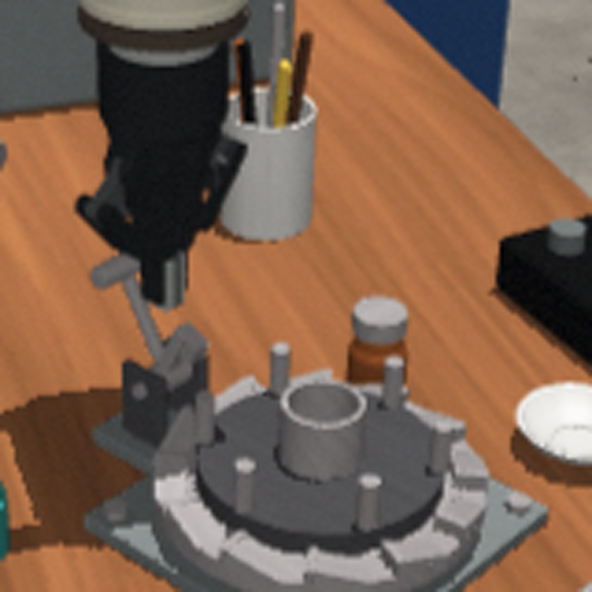

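View pics/wrist4.png

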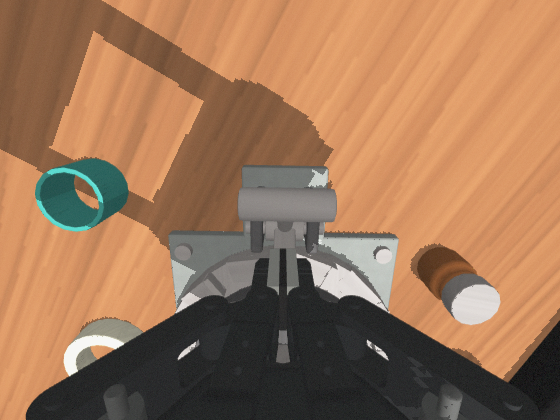

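The lever is fully thrown back (bar at wrist px (287,205)) and the nose is lifted. Now I'll lift and go over to the near-side peg at about 212° (529,-91), placing the tip behind it on the counter-clockwise side.

Request:
step_arm(
  targets=[
    {"dx": 0.1,"dy": -0.2,"dz": 0.5,"ax": 0,"ay": 0,"az": 0,"jaw": 0},
    {"dx": 0.2,"dy": -1,"dz": 1.2,"ax": 0,"ay": 0,"az": 0.2,"jaw": 0},
    {"dx": 0.3,"dy": -2.4,"dz": 1.4,"ax": 0,"ay": 0,"az": 0.4,"jaw": 0},
    {"dx": 0.4,"dy": -3.8,"dz": 1.4,"ax": 0,"ay": 0,"az": 0.4,"jaw": 0},
    {"dx": 0.5,"dy": -5.2,"dz": 1.4,"ax": 0,"ay": 0,"az": 0.4,"jaw": 0},
    {"dx": 0.67,"dy": -6.4,"dz": 1.4,"ax": 0,"ay": 0,"az": 0.4,"jaw": 0},
    {"dx": 0.67,"dy": -6.76,"dz": 1.4,"ax": 0,"ay": 0,"az": 0.4,"jaw": 0},
    {"dx": 0.67,"dy": -6.76,"dz": 1.4,"ax": 0,"ay": 0,"az": 0.4,"jaw": 0},
    {"dx": 0.67,"dy": -6.76,"dz": 1.4,"ax": 0,"ay": 0,"az": 0.4,"jaw": 0},
    {"dx": 0.67,"dy": -6.76,"dz": 1.4,"ax": 0,"ay": 0,"az": 0.4,"jaw": 0},
  ],
)

```text
t: 6.47
tcp_pos: [543.4, -111.8, 139.7]
tcp_rot: [-0.618, 0.343, -0.343, 0.618]
contact_force: [-0.8, 0.8, 0.1]
finger_gap: 0.2
```

```bash
cat >> h.py <<'E'
from scipy.spatial.transform import Rotation as Ro
def wristcam():
    s=arm.sense(); p=eyes.grab_frame("wrist")
    T=np.eye(4); T[:3,:3]=Ro.from_quat(s["tcp_rot"]).as_matrix(); T[:3,3]=s["tcp_pos"]
    M=T@np.array(p["tool_from_camera"]); R=M[:3,:3].T
    p=dict(p); p["R"]=R; p["t"]=-R@M[:3,3]; return s,p
E
python3 - <<'E'
from h import *
s,p=wristcam(); print(s["t"],s["tcp_pos"].round(1),s["contact_force"].round(1))
save(p,"wrist5.png")
c=np.array([589.3,-54.05])
for d in nets.tip_of(p,"peg0"):
    X=w(p,d["centre"]); v=X[:2]-c; print(round(d["conf"],2),X.round(0),np.hypot(*v).round(1),np.degrees(np.arctan2(v[1],v[0])).round(1))
print([w(p,d["centre"]).round(0) for d in nets.tip_of(p,"pawl_bar")])
p=eyes.grab_frame("side"); save(p,"side5.png",(220,130,380,290),3.7)
for d in nets.tip_of(p,"peg0"):
    X=w(p,d["centre"]); v=X[:2]-c; print(round(d["conf"],2),X.round(0),np.hypot(*v).round(1),np.degrees(np.arctan2(v[1],v[0])).round(1))
E
```

```text
6.4667 [ 543.4 -111.8  139.7] [-0.8  0.8  0.1]
0.93 [649. -14.  86.] 71.7 33.7
0.85 [ 590. -123.   86.] 69.1 -89.0
0.85 [646. -88.  87.] 66.0 -31.2
0.66 [528. -94.  84.] 73.6 -147.0
0.64 [587.   8.  84.] 62.1 92.3
0.58 [529. -21.  87.] 68.7 151.3
[]
0.97 [ 589. -125.   90.] 71.4 -90.3
0.96 [529. -19.  83.] 69.3 149.8
0.92 [588.  23.  83.] 77.1 90.7
0.69 [528. -96.  90.] 74.3 -145.6
0.68 [652. -89.  86.] 71.7 -29.4
0.65 [652. -18.  89.] 72.0 29.7
0.35 [779. -33.  -1.] 190.6 6.2
```

View pics/side5.png

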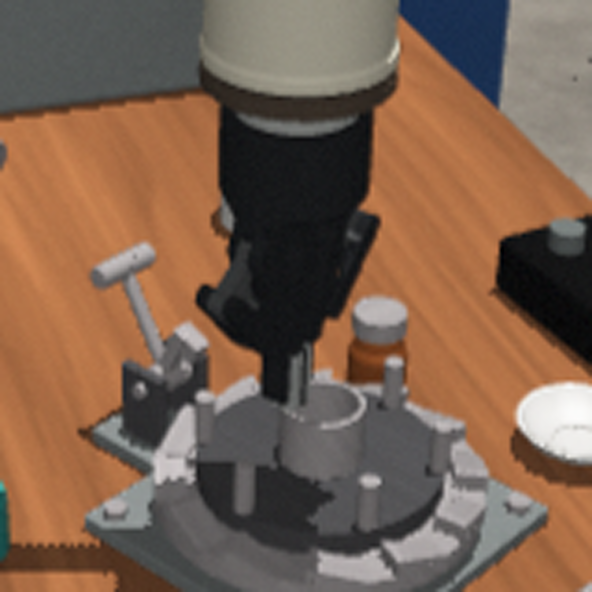

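View pics/wrist5.png

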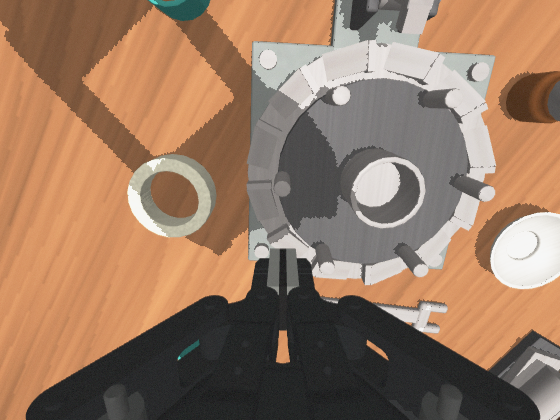

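The wheel is undisturbed and the lever stays back. The tip at wrist px (285,250) sits between the pegs at (282,185) and (327,262). I'll descend while computing the arc.

Request:
step_arm(
  targets=[
    {"dx": 0,"dy": 0,"dz": -1,"ax": 0,"ay": 0,"az": 0,"jaw": 0},
    {"dx": 0,"dy": 0,"dz": -2,"ax": 0,"ay": 0,"az": 0,"jaw": 0},
    {"dx": 0,"dy": 0,"dz": -2.7,"ax": 0,"ay": 0,"az": 0,"jaw": 0},
    {"dx": 0,"dy": 0,"dz": -2.9,"ax": 0,"ay": 0,"az": 0,"jaw": 0},
    {"dx": 0,"dy": 0,"dz": -2.9,"ax": 0,"ay": 0,"az": 0,"jaw": 0},
  ],
)

```text
t: 7.13
tcp_pos: [542.9, -112.1, 66.3]
tcp_rot: [0.619, -0.344, 0.342, -0.618]
contact_force: [0.0, 0.1, -0.4]
finger_gap: 0.2
```

Run:
```python
from h import *
s=arm.sense(); print(s["t"],s["tcp_pos"].round(1),s["contact_force"].round(1))
c=np.array([589.3,-54.05]); o=np.array([543.4,-112.4])
for P in [214,212,210,208,206,204,202,200,198,196,194,192,190,188,186,185,184]:
    p=np.radians(P); X=c+70*np.array([np.cos(p),np.sin(p)])-17*np.array([np.sin(p),-np.cos(p)])
    print(P,((X-o)/25).round(2),round((P-212)/5,1))
```

```text
7.1333 [ 542.9 -112.1   66.3] [ 0.   0.1 -0.4]
214 [-0.11  0.2 ] 0.4
212 [-0.18  0.27] 0.0
210 [-0.25  0.35] -0.4
208 [-0.32  0.42] -0.8
206 [-0.38  0.5 ] -1.2
204 [-0.45  0.57] -1.6
202 [-0.51  0.65] -2.0
200 [-0.56  0.74] -2.4
198 [-0.62  0.82] -2.8
196 [-0.67  0.91] -3.2
194 [-0.72  1.  ] -3.6
192 [-0.76  1.09] -4.0
190 [-0.8   1.18] -4.4
188 [-0.84  1.27] -4.8
186 [-0.88  1.37] -5.2
185 [-0.89  1.41] -5.4
184 [-0.91  1.46] -5.6
```

Request:
step_arm(
  targets=[
    {"dx": -0.11,"dy": 0.2,"dz": 0,"ax": 0,"ay": 0,"az": 0,"jaw": 0},
    {"dx": -0.18,"dy": 0.27,"dz": 0,"ax": 0,"ay": 0,"az": 0,"jaw": 0},
    {"dx": -0.25,"dy": 0.35,"dz": 0,"ax": 0,"ay": 0,"az": -0.4,"jaw": 0},
    {"dx": -0.32,"dy": 0.42,"dz": 0,"ax": 0,"ay": 0,"az": -0.8,"jaw": 0},
    {"dx": -0.38,"dy": 0.5,"dz": 0,"ax": 0,"ay": 0,"az": -1.2,"jaw": 0},
    {"dx": -0.45,"dy": 0.57,"dz": 0,"ax": 0,"ay": 0,"az": -1.6,"jaw": 0},
    {"dx": -0.51,"dy": 0.65,"dz": 0,"ax": 0,"ay": 0,"az": -2.0,"jaw": 0},
    {"dx": -0.56,"dy": 0.74,"dz": 0,"ax": 0,"ay": 0,"az": -2.4,"jaw": 0},
    {"dx": -0.62,"dy": 0.82,"dz": 0,"ax": 0,"ay": 0,"az": -2.8,"jaw": 0},
    {"dx": -0.67,"dy": 0.91,"dz": 0,"ax": 0,"ay": 0,"az": -3.2,"jaw": 0},
    {"dx": -0.72,"dy": 1.0,"dz": 0,"ax": 0,"ay": 0,"az": -3.6,"jaw": 0},
    {"dx": -0.76,"dy": 1.09,"dz": 0,"ax": 0,"ay": 0,"az": -4.0,"jaw": 0},
    {"dx": -0.8,"dy": 1.18,"dz": 0,"ax": 0,"ay": 0,"az": -4.4,"jaw": 0},
    {"dx": -0.84,"dy": 1.27,"dz": 0,"ax": 0,"ay": 0,"az": -4.8,"jaw": 0},
    {"dx": -0.84,"dy": 1.27,"dz": 0,"ax": 0,"ay": 0,"az": -4.8,"jaw": 0},
    {"dx": -0.84,"dy": 1.27,"dz": 0,"ax": 0,"ay": 0,"az": -4.8,"jaw": 0},
  ],
)

```text
t: 8.47
tcp_pos: [522.8, -80.7, 68.3]
tcp_rot: [-0.534, 0.463, -0.464, 0.534]
contact_force: [0.4, -0.4, -0.5]
finger_gap: 0.2
```

```bash
cat > meas.py <<'E'
from h import *
from scipy.optimize import least_squares
def pegs(p):
    return [w(p,d["centre"])[:2] for d in nets.tip_of(p,"peg0") if d["conf"]>.5 and abs(w(p,d["centre"])[2]-86)<12]
def phase(obs,g):
    def f(x):
        r=[]
        for o in obs:
            a=np.arctan2(o[1]-x[1],o[0]-x[0]); k=np.round((a-x[2])/(np.pi/3)); b=x[2]+k*np.pi/3
            r+=[x[0]+70*np.cos(b)-o[0],x[1]+70*np.sin(b)-o[1]]
        return r+[(x[0]-589.3)/3,(x[1]+54)/3]
    q=least_squares(f,[589.3,-54,np.radians(g)],loss="soft_l1").x
    return len(obs),q[:2].round(1),np.degrees(q[2]).round(1)
E
python3 - <<'E'
from meas import *
s,p=wristcam(); print(s["t"],s["tcp_pos"].round(1),s["contact_force"].round(1))
save(p,"wrist6.png")
print(phase(pegs(p),8))
p=eyes.grab_frame("side"); save(p,"side6.png",(220,130,380,290),3.7); print(phase(pegs(p),8))
p=eyes.grab_frame("top"); save(p,"top6.png",(260,130,400,260),4); print(phase(pegs(p),8))
E
```

```text
8.4667 [522.8 -80.7  68.3] [ 0.4 -0.4 -0.5]
(4, array([589.2, -55.5]), np.float64(8.1))
(4, array([588.4, -53.8]), np.float64(8.9))
(4, array([589.1, -54.5]), np.float64(7.2))
```

View pics/side6.png

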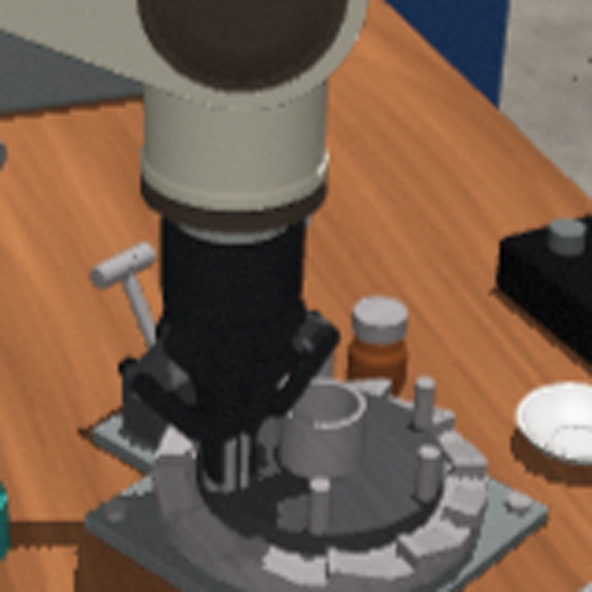

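View pics/wrist6.png

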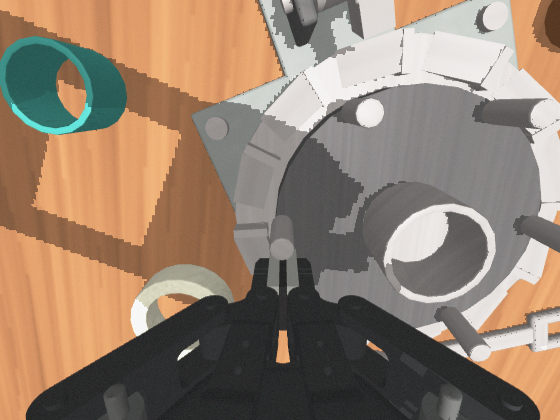

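The phase is about 8° in all three views, so the wheel is near -0.38 rad. I'll push 4° more, to about -0.45.

Request:
step_arm(
  targets=[
    {"dx": -0.02,"dy": 0.05,"dz": 0,"ax": 0,"ay": 0,"az": -0.2,"jaw": 0},
    {"dx": -0.04,"dy": 0.1,"dz": 0,"ax": 0,"ay": 0,"az": -0.4,"jaw": 0},
    {"dx": -0.05,"dy": 0.14,"dz": 0,"ax": 0,"ay": 0,"az": -0.6,"jaw": 0},
    {"dx": -0.07,"dy": 0.19,"dz": 0,"ax": 0,"ay": 0,"az": -0.8,"jaw": 0},
    {"dx": -0.07,"dy": 0.19,"dz": 0,"ax": 0,"ay": 0,"az": -0.8,"jaw": 0},
    {"dx": -0.07,"dy": 0.19,"dz": 0,"ax": 0,"ay": 0,"az": -0.8,"jaw": 0},
  ],
)

```text
t: 9.27
tcp_pos: [520.6, -75.9, 67.3]
tcp_rot: [-0.517, 0.482, -0.482, 0.517]
contact_force: [1.2, -0.6, -0.8]
finger_gap: -0.2
```

Request:
step_arm(
  targets=[
    {"dx": 0.05,"dy": -0.2,"dz": 0,"ax": 0,"ay": 0,"az": 0,"jaw": 0},
    {"dx": 0.05,"dy": -0.25,"dz": 0.8,"ax": 0,"ay": 0,"az": 0,"jaw": 0},
    {"dx": 0.05,"dy": -0.25,"dz": 2,"ax": 0,"ay": 0,"az": 0,"jaw": 0},
    {"dx": 0.05,"dy": -0.25,"dz": 3.4,"ax": 0,"ay": 0,"az": 0,"jaw": 0},
    {"dx": 0.05,"dy": -0.25,"dz": 4.8,"ax": 0,"ay": 0,"az": 0,"jaw": 0},
    {"dx": 0.05,"dy": -0.25,"dz": 6,"ax": 0,"ay": 0,"az": 0,"jaw": 0},
    {"dx": 0.05,"dy": -0.25,"dz": 6,"ax": 0,"ay": 0,"az": 0,"jaw": 0},
    {"dx": 0.05,"dy": -0.25,"dz": 6,"ax": 0,"ay": 0,"az": 0,"jaw": 0},
  ],
)

```text
t: 9.93
tcp_pos: [522.5, -82.7, 218.8]
tcp_rot: [-0.517, 0.481, -0.483, 0.518]
contact_force: [-0.0, -0.0, -0.5]
finger_gap: -0.2
```

Run:
```python
from meas import *
s,p=wristcam(); print(s["t"],s["tcp_pos"].round(1),s["contact_force"].round(1))
save(p,"wrist7.png",(180,0,560,300),2.1)
a=pegs(p); print(phase(a,4))
p=eyes.grab_frame("side"); save(p,"side7.png",(220,130,380,290),3.7); b=pegs(p); print(phase(b,4))
p=eyes.grab_frame("top"); save(p,"top7.png",(260,130,400,260),4); d=pegs(p);print(phase(d,4), phase(a+b+d,4))
```

```text
9.9333 [522.5 -82.7 218.8] [-0.  -0.  -0.5]
(6, array([588.3, -52.6]), np.float64(4.4))
(6, array([587.3, -54.8]), np.float64(4.9))
(4, array([590.4, -55. ]), np.float64(5.6)) (16, array([588.3, -54.7]), np.float64(5.0))
```

View pics/side7.png

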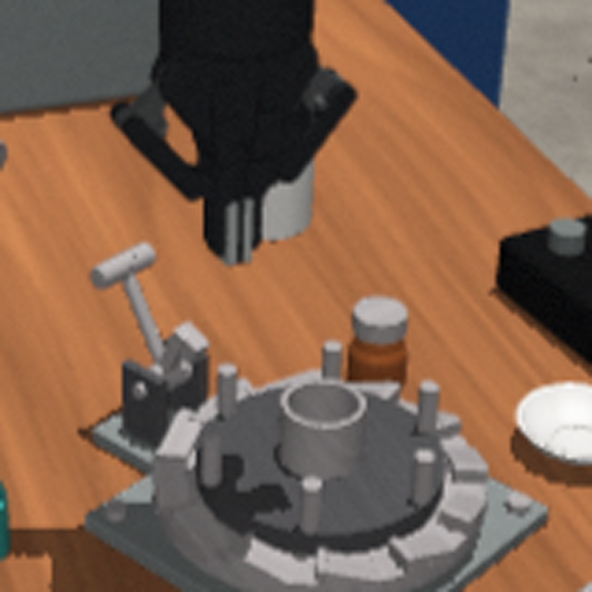

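View pics/wrist7.png

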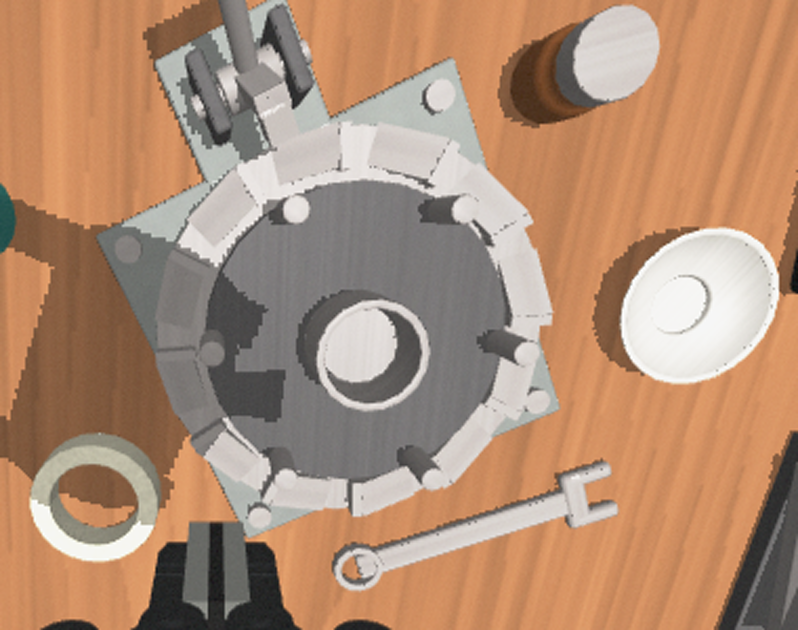

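The wheel is at about -0.44 (phase 4.4–5.0°). I'll check the yaw reference on the plate edges before dropping the pawl.

Run:
```python
from meas import *
s,p=wristcam(); im=p["frame"][:,:,::-1].copy(); k=2
f=cv2.resize(im,None,fx=k,fy=k,interpolation=cv2.INTER_CUBIC)
pt=lambda X:tuple(((proj(p,X)+.5)*k-.5).round().astype(int).tolist())
c=[589.0,-54.2]
for yaw,col in((27.5,(255,0,0)),(30,(0,255,0)),(32,(0,0,255))):
    P=model(c,np.radians(yaw),0)
    cor=[P(a,r,12) for a,r in((100,100),(-100,100),(-100,-100),(100,-100))]
    for i in range(4): cv2.line(f,pt(cor[i]),pt(cor[(i+1)%4]),col,1)
P=model(c,np.radians(30),0)
for n in range(12):
    # tooth faces with wheel -0.44 assumed: one at nose side
    pass
cv2.imwrite("pics/yaw.png",f[0:600,320:1120])
```

```text
(no output)
```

View pics/yaw.png

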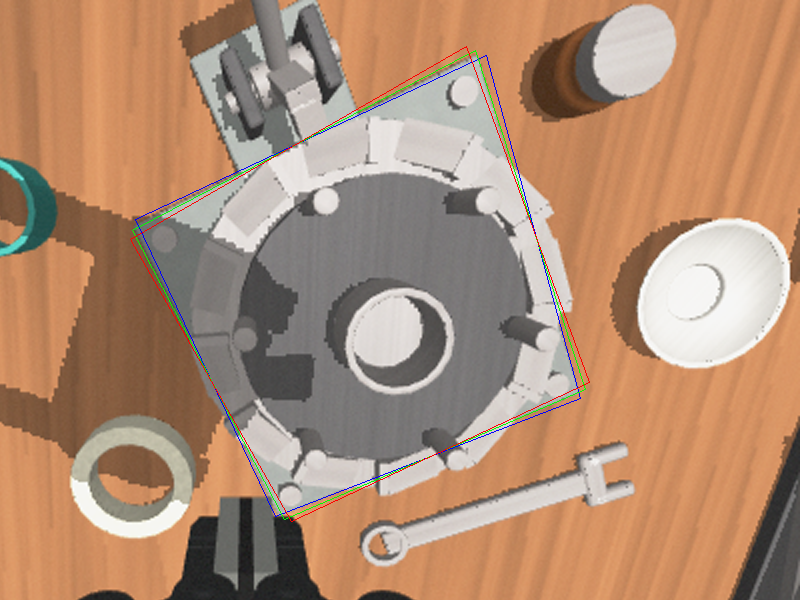

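Yaw is about 29.5–30°. The wheel therefore sits nearer the -0.40 edge than I'd like, so I'll nudge about 1.2° further.

Request:
step_arm(
  targets=[
    {"dx": 0,"dy": 0,"dz": -1.5,"ax": 0,"ay": 0,"az": 0,"jaw": 0},
    {"dx": 0,"dy": 0,"dz": -3,"ax": 0,"ay": 0,"az": 0,"jaw": 0},
    {"dx": 0,"dy": 0,"dz": -4.5,"ax": 0,"ay": 0,"az": 0,"jaw": 0},
    {"dx": 0,"dy": 0,"dz": -5.5,"ax": 0,"ay": 0,"az": 0,"jaw": 0},
    {"dx": 0,"dy": 0,"dz": -6,"ax": 0,"ay": 0,"az": 0,"jaw": 0},
    {"dx": 0,"dy": 0,"dz": -6,"ax": 0,"ay": 0,"az": 0,"jaw": 0},
    {"dx": 0,"dy": 0,"dz": -6,"ax": 0,"ay": 0,"az": 0,"jaw": 0},
    {"dx": -0.03,"dy": 0.15,"dz": -6,"ax": 0,"ay": 0,"az": -0.12,"jaw": 0},
    {"dx": -0.05,"dy": 0.25,"dz": -6,"ax": 0,"ay": 0,"az": -0.24,"jaw": 0},
    {"dx": -0.06,"dy": 0.28,"dz": -6,"ax": 0,"ay": 0,"az": -0.24,"jaw": 0},
    {"dx": -0.07,"dy": 0.31,"dz": -6,"ax": 0,"ay": 0,"az": -0.24,"jaw": 0},
    {"dx": -0.07,"dy": 0.31,"dz": -6,"ax": 0,"ay": 0,"az": -0.24,"jaw": 0},
    {"dx": -0.07,"dy": 0.31,"dz": -6,"ax": 0,"ay": 0,"az": -0.24,"jaw": 0},
    {"dx": 0,"dy": 0,"dz": -6,"ax": 0,"ay": 0,"az": 0,"jaw": 0},
    {"dx": 0,"dy": 0,"dz": -5.2,"ax": 0,"ay": 0,"az": 0,"jaw": 0},
    {"dx": 0,"dy": 0,"dz": -4,"ax": 0,"ay": 0,"az": 0,"jaw": 0},
    {"dx": 0,"dy": 0,"dz": -2.6,"ax": 0,"ay": 0,"az": 0,"jaw": 0},
    {"dx": 0,"dy": 0,"dz": -1.2,"ax": 0,"ay": 0,"az": 0,"jaw": 0},
    {"dx": 0,"dy": 0,"dz": 0,"ax": 0,"ay": 0,"az": 0,"jaw": 0},
    {"dx": 0,"dy": 0,"dz": 0,"ax": 0,"ay": 0,"az": 0,"jaw": 0},
  ],
)

```text
t: 11.95
tcp_pos: [523.5, -82.7, 223.5]
tcp_rot: [-0.516, 0.48, -0.485, 0.518]
contact_force: [0.3, 0.0, -0.7]
finger_gap: 0.2
```

Run:
```python
from meas import *
s,p=wristcam(); print(s["t"],s["tcp_pos"].round(1),s["contact_force"].round(1))
a=pegs(p); print(phase(a,4))
p=eyes.grab_frame("side"); save(p,"side8.png",(220,130,380,290),3.7); b=pegs(p); print(phase(b,4))
p=eyes.grab_frame("top"); d=pegs(p);print(phase(d,4), phase(a+b+d,4))
```

```text
11.95 [523.5 -82.7 223.5] [ 0.3  0.  -0.7]
(6, array([588. , -55.6]), np.float64(2.2))
(6, array([588.8, -55.2]), np.float64(4.5))
(5, array([589.4, -53.5]), np.float64(3.9)) (17, array([588.9, -54.5]), np.float64(3.7))
```

View pics/side8.png

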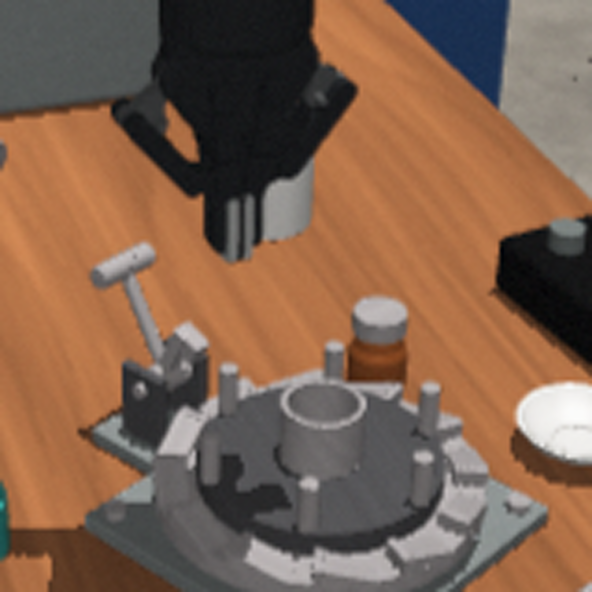

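The wheel phase is 3.7°, so the wheel is at about -0.455 rad, the middle of the window. Lever still thrown back and pipe standing. Next I'll go outside the lever.

Request:
step_arm(
  targets=[
    {"dx": -0.2,"dy": 1.4,"dz": 0,"ax": 0,"ay": 0,"az": 1,"jaw": 0},
    {"dx": -0.5,"dy": 2.8,"dz": 0,"ax": 0,"ay": 0,"az": 2,"jaw": 0},
    {"dx": -0.7,"dy": 4.2,"dz": 0,"ax": 0,"ay": 0,"az": 3,"jaw": 0},
    {"dx": -1,"dy": 5.6,"dz": 0,"ax": 0,"ay": 0,"az": 4,"jaw": 0},
    {"dx": -1.2,"dy": 7,"dz": 0,"ax": 0,"ay": 0,"az": 5.2,"jaw": 0},
    {"dx": -1.42,"dy": 8.27,"dz": 0,"ax": 0,"ay": 0,"az": 5.2,"jaw": 0},
    {"dx": -1.42,"dy": 8.27,"dz": 0,"ax": 0,"ay": 0,"az": 5.2,"jaw": 0},
    {"dx": -1.42,"dy": 8.27,"dz": 0,"ax": 0,"ay": 0,"az": 5.2,"jaw": 0},
    {"dx": -1.42,"dy": 8.27,"dz": 0,"ax": 0,"ay": 0,"az": 5.2,"jaw": 0},
  ],
)

```text
t: 13.0
tcp_pos: [486.3, 124.2, 216.6]
tcp_rot: [0.613, -0.354, 0.353, -0.612]
contact_force: [-0.5, -0.0, 0.2]
finger_gap: -0.1
```

Run:
```python
from meas import *
s,p=wristcam(); print(s["t"],s["tcp_pos"].round(1),s["contact_force"].round(1)); print(Ro.from_quat(s["tcp_rot"]).as_matrix().round(3)[:,0])
r=s["tcp_pos"][:2]-[589,-54.2]; u=np.array([-.497,.868]); print(r@u, r@[.868,.497])
save(p,"wrist9.png")
p=eyes.grab_frame("side"); save(p,"side9.png",(180,100,380,300),3)
print([w(p,d["centre"]).round(0) for d in nets.tip_of(p,"pawl_bar")])
```

```text
13.0 [486.3 124.2 216.6] [-0.5 -0.   0.2]
[ 0.5   -0.866 -0.   ]
205.90530949654848 -0.4921427398310144
[array([392., 397.,  -0.]), array([510.,  90., 116.])]
```

View pics/side9.png

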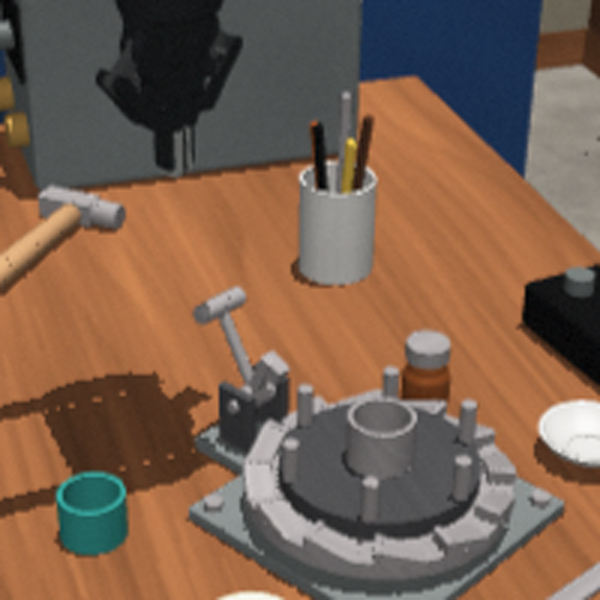

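The bar is confirmed at (510,90,116), radius 164, and the tip is 41 mm outside it on the same axis. I'll descend, then push inward slowly.

Request:
step_arm(
  targets=[
    {"dx": 0,"dy": 0,"dz": -1.4,"ax": 0,"ay": 0,"az": 0,"jaw": 0},
    {"dx": 0,"dy": 0,"dz": -2.8,"ax": 0,"ay": 0,"az": 0,"jaw": 0},
    {"dx": 0,"dy": 0,"dz": -3.9,"ax": 0,"ay": 0,"az": 0,"jaw": 0},
    {"dx": 0,"dy": 0,"dz": -4.42,"ax": 0,"ay": 0,"az": 0,"jaw": 0},
    {"dx": 0,"dy": 0,"dz": -4.42,"ax": 0,"ay": 0,"az": 0,"jaw": 0},
    {"dx": 0,"dy": 0,"dz": -4.42,"ax": 0,"ay": 0,"az": 0,"jaw": 0},
  ],
)

```text
t: 13.65
tcp_pos: [486.5, 123.7, 106.8]
tcp_rot: [0.612, -0.354, 0.354, -0.612]
contact_force: [-0.1, -0.6, 1.0]
finger_gap: -0.1
```

Request:
step_arm(
  targets=[
    {"dx": 0.12,"dy": -0.21,"dz": 0,"ax": 0,"ay": 0,"az": 0,"jaw": 0},
    {"dx": 0.24,"dy": -0.42,"dz": 0,"ax": 0,"ay": 0,"az": 0,"jaw": 0},
    {"dx": 0.34,"dy": -0.59,"dz": 0,"ax": 0,"ay": 0,"az": 0,"jaw": 0},
    {"dx": 0.42,"dy": -0.73,"dz": 0,"ax": 0,"ay": 0,"az": 0,"jaw": 0},
    {"dx": 0.5,"dy": -0.87,"dz": 0,"ax": 0,"ay": 0,"az": 0,"jaw": 0},
    {"dx": 0.58,"dy": -1.01,"dz": 0,"ax": 0,"ay": 0,"az": 0,"jaw": 0},
    {"dx": 0.66,"dy": -1.15,"dz": 0,"ax": 0,"ay": 0,"az": 0,"jaw": 0},
    {"dx": 0.74,"dy": -1.29,"dz": 0,"ax": 0,"ay": 0,"az": 0,"jaw": 0},
    {"dx": 0.82,"dy": -1.43,"dz": 0,"ax": 0,"ay": 0,"az": 0,"jaw": 0},
    {"dx": 0.9,"dy": -1.57,"dz": 0,"ax": 0,"ay": 0,"az": 0,"jaw": 0},
    {"dx": 0.98,"dy": -1.71,"dz": 0,"ax": 0,"ay": 0,"az": 0,"jaw": 0},
    {"dx": 1.06,"dy": -1.85,"dz": 0,"ax": 0,"ay": 0,"az": 0,"jaw": 0},
    {"dx": 1.14,"dy": -1.99,"dz": 0,"ax": 0,"ay": 0,"az": 0,"jaw": 0},
    {"dx": 1.22,"dy": -2.13,"dz": 0,"ax": 0,"ay": 0,"az": 0,"jaw": 0},
    {"dx": 1.3,"dy": -2.27,"dz": 0,"ax": 0,"ay": 0,"az": 0,"jaw": 0},
    {"dx": 1.37,"dy": -2.4,"dz": 0,"ax": 0,"ay": 0,"az": 0,"jaw": 0},
    {"dx": 1.37,"dy": -2.4,"dz": 0,"ax": 0,"ay": 0,"az": 0,"jaw": 0},
    {"dx": 1.37,"dy": -2.4,"dz": 0,"ax": 0,"ay": 0,"az": 0,"jaw": 0},
  ],
)

```text
t: 15.15
tcp_pos: [520.7, 64.2, 106.7]
tcp_rot: [0.612, -0.354, 0.354, -0.612]
contact_force: [0.5, -0.1, 0.2]
finger_gap: -0.1
```

Run:
```python
from meas import *
s=arm.sense(); print(s["t"],s["tcp_pos"].round(1),s["contact_force"].round(1))
p=eyes.grab_frame("side"); save(p,"side10.png",(180,100,380,300),3)
print([w(p,d["centre"]).round(0) for d in nets.tip_of(p,"pawl_bar")])
```

```text
15.15 [520.7  64.2 106.7] [ 0.5 -0.1  0.2]
[array([544.,  29., 120.])]
```

View pics/side10.png

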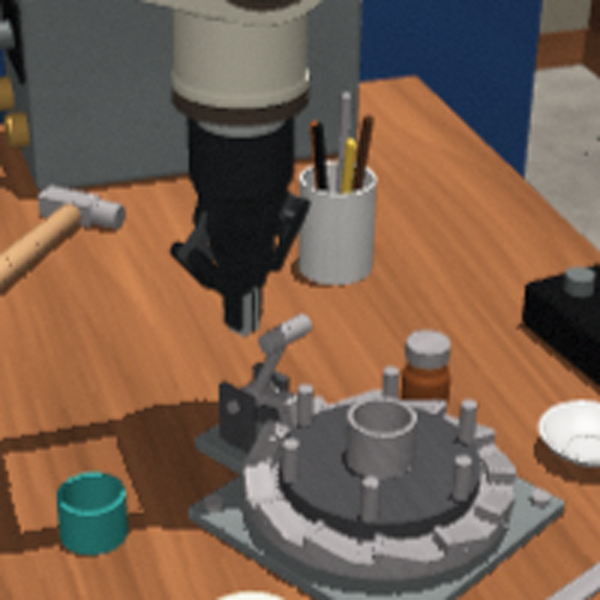

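The lever has tipped forward past balance, and this frame may be mid-fall. I'll back out and lift, then check.

Request:
step_arm(
  targets=[
    {"dx": -0.5,"dy": 0.87,"dz": 0.3,"ax": 0,"ay": 0,"az": 0,"jaw": 0},
    {"dx": -1,"dy": 1.7,"dz": 1.4,"ax": 0,"ay": 0,"az": 0,"jaw": 0},
    {"dx": -1.2,"dy": 2,"dz": 2.8,"ax": 0,"ay": 0,"az": 0,"jaw": 0},
    {"dx": -1.2,"dy": 2,"dz": 4.2,"ax": 0,"ay": 0,"az": 0,"jaw": 0},
    {"dx": -1.2,"dy": 2,"dz": 4.6,"ax": 0,"ay": 0,"az": 0,"jaw": 0},
    {"dx": -1.2,"dy": 2,"dz": 4.6,"ax": 0,"ay": 0,"az": 0,"jaw": 0},
    {"dx": -1.2,"dy": 2,"dz": 4.6,"ax": 0,"ay": 0,"az": 0,"jaw": 0},
  ],
)

```text
t: 15.83
tcp_pos: [490.7, 114.5, 221.7]
tcp_rot: [-0.612, 0.353, -0.354, 0.612]
contact_force: [-0.0, -0.1, -1.2]
finger_gap: -0.1
```

Run:
```python
from meas import *
s,q=wristcam(); print(s["t"],s["tcp_pos"].round(1),s["contact_force"].round(1))
p=eyes.grab_frame("side"); save(p,"side11.png",(220,150,380,290),4.2)
print([w(p,d["centre"]).round(0) for d in nets.tip_of(p,"pawl_bar")],[w(p,d["centre"]).round(0) for d in nets.tip_of(p,"pipe_stub")],phase(pegs(p),4))
save(q,"wrist11.png")
a=pegs(q);print(phase(a,4))
# expected bar ends
k=4
f=cv2.resize(p["frame"][:,:,::-1].copy(),None,fx=k,fy=k,interpolation=cv2.INTER_CUBIC)
pt=lambda X:tuple(((proj(p,X)+.5)*k-.5).round().astype(int).tolist())
P=model([589,-54.2],np.radians(29.8),0)
for ang,col in((0,(0,0,255)),(.2,(0,255,0))):
    A=np.radians(35)-ang; r=126-75*np.sin(A); z=52+75*np.cos(A); print(ang,r,z)
    cv2.line(f,pt(P(-22,r,z)),pt(P(22,r,z)),col,1)
cv2.imwrite("pics/bar11.png",f[700:1200,850:1600])
```

```text
15.8333 [490.7 114.5 221.7] [-0.  -0.1 -1.2]
[array([548.,  20., 116.])] [array([ 555., -291.,    2.]), array([385., -11.,   5.]), array([590., -55.,  52.])] (6, array([588.4, -53.6]), np.float64(4.2))
(0, array([589.3, -54. ]), np.float64(4.0))
0 82.98176727367155 113.43640332167439
0.2 96.04479700150169 120.75816906607358
```

View pics/bar11.png

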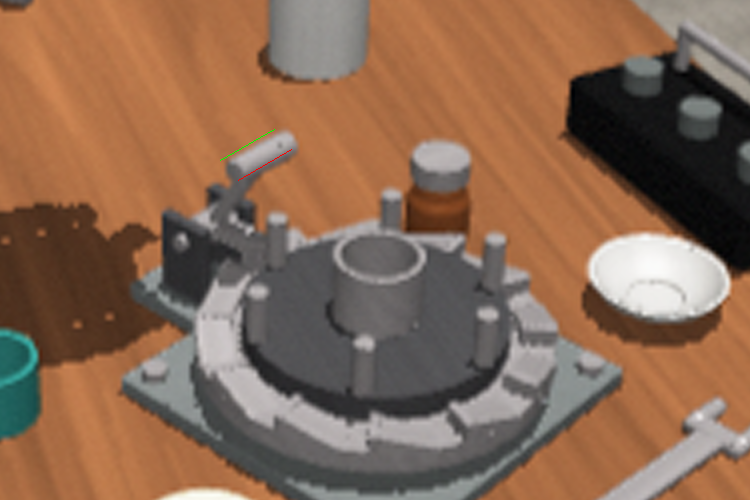

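View pics/wrist11.png

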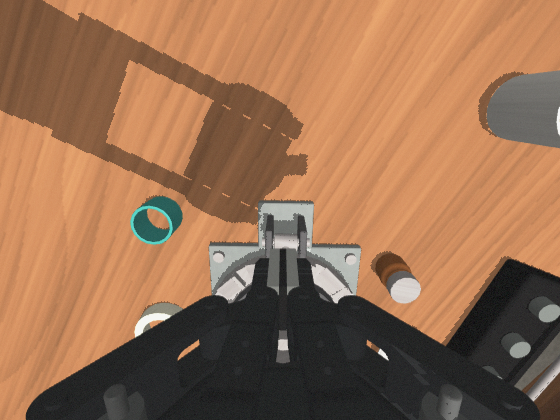

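The bar shows the same small offset from the predicted line as in the initial pawl-down picture. I'll compare the two frames directly.

Run:
```python
from meas import *
p=eyes.grab_frame("side"); save(p,"side12.png"); print(arm.sense()["t"])
a=cv2.imread("pics/side0.png"); b=cv2.imread("pics/side12.png")
x0,y0,x1,y1=262,205,292,232
t=a[y0:y1,x0:x1]; r=cv2.matchTemplate(b[195:250,250:310],t,cv2.TM_CCOEFF_NORMED); print(cv2.minMaxLoc(r), "zero shift at",(12,10))
c=lambda i:cv2.resize(i[195:265,240:300],None,fx=6.5,fy=6.5,interpolation=cv2.INTER_CUBIC)
cv2.imwrite("pics/cmp.png",np.hstack([c(a),c(b)]))
for n in("pawl_bar",): 
  for im in [p]: print([w(p,d["centre"]).round(0) for d in nets.tip_of(p,n)])
q=eyes.grab_frame("top"); print([(k,[w(q,d["centre"]).round(0).tolist() for d in nets.tip_of(q,k)][:2]) for k in("jar","dish","wrench","tape_roll","pen_cup","hammer")])
```

```text
16.1833
(-0.13193118572235107, 0.9021481275558472, (1, 0), (12, 9)) zero shift at (12, 10)
[array([545.,  20., 115.])]
[('jar', [[682.0, 76.0, 1.0]]), ('dish', [[779.0, -23.0, 2.0]]), ('wrench', [[686.0, -180.0, 5.0], [550.0, 2.0, 85.0]]), ('tape_roll', [[460.0, -167.0, -1.0]]), ('pen_cup', [[687.0, 318.0, -2.0], [628.0, -112.0, 86.0]]), ('hammer', [[683.0, 76.0, 1.0], [398.0, 401.0, 3.0]])]
```

View pics/cmp.png

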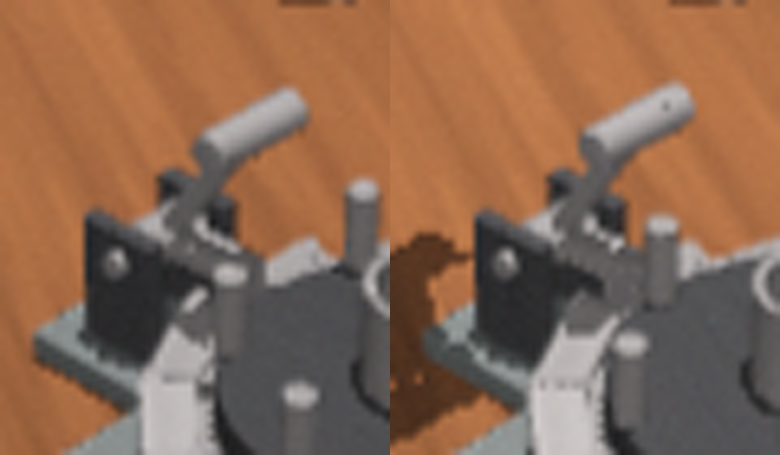

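The bar appears about 1 px higher than at the start. I'll measure that with subpixel registration and check whether it is settling.

```bash
cat > cmp.py <<'E'
from meas import *
def shift(a,b,box):
    x0,y0,x1,y1=box
    k=8
    A=cv2.resize(a[y0:y1,x0:x1],None,fx=k,fy=k,interpolation=cv2.INTER_CUBIC)
    B=cv2.resize(b[y0-6:y1+6,x0-6:x1+6],None,fx=k,fy=k,interpolation=cv2.INTER_CUBIC)
    _,m,_,l=cv2.minMaxLoc(cv2.matchTemplate(B,A,cv2.TM_CCOEFF_NORMED)); return round(m,3),(np.array(l)/k-6).round(2)
E
python3 - <<'E'
from cmp import *
p=eyes.grab_frame("side"); save(p,"side13.png"); print(arm.sense()["t"])
a=cv2.imread("pics/side0.png")
for n in ("side12","side13"):
    b=cv2.imread(f"pics/{n}.png")
    print(n,"bar",shift(a,b,(268,206,290,222)),"bracket",shift(a,b,(250,226,264,248)),"dish",shift(a,b,(355,232,398,262)))
P=model([589,-54.2],np.radians(29.8),0)
for ang in(0,.02,.04,.06,.1):
    A=np.radians(35)-ang; print(ang,(proj(p,P(0,126-75*np.sin(A),52+75*np.cos(A)))-proj(p,P(0,126-75*np.sin(np.radians(35)),52+75*np.cos(np.radians(35))))).round(2))
E
```

```text
16.6333
side12 bar (0.988, array([-0.62, -0.75])) bracket (0.986, array([0., 0.])) dish (1.0, array([0., 0.]))
side13 bar (0.988, array([-0.62, -0.75])) bracket (0.983, array([0., 0.])) dish (1.0, array([0., 0.]))
0 [0. 0.]
0.02 [-0.41 -0.53]
0.04 [-0.83 -1.05]
0.06 [-1.25 -1.56]
0.1 [-2.11 -2.56]
```

Run:
```python
from cmp import *
p=eyes.grab_frame("side"); P=model([589,-54.2],np.radians(29.8),0)
def bar(ang): 
    A=np.radians(35)-ang; return proj(p,P(0,126-75*np.sin(A),52+75*np.cos(A))).round(2)
for a in (0,.03,.06,.09,1.15): print(a,bar(a))
# segment bar centres by brightness/greyness
def seg(path,box):
    im=cv2.imread(path) if isinstance(path,str) else path
    x0,y0,x1,y1=box; c=im[y0:y1,x0:x1].astype(int); m=((c.max(2)-c.min(2))<22)&(c.mean(2)>95)
    n,l,st,ce=cv2.connectedComponentsWithStats(m.astype(np.uint8)); i=1+np.argmax(st[1:,4]); return ce[i]+[x0,y0],st[i]
print(seg("pics/side0.png",(266,200,296,222))); print(seg("pics/side13.png",(266,200,296,222)))
s8=cv2.imread("pics/side8.png"); s8=cv2.resize(s8,(160,160),interpolation=cv2.INTER_AREA); print(seg(s8,(20,60,45,80)),"+(220,130)")
```

```text
0 [278.27 215.59]
0.03 [277.65 214.8 ]
0.06 [277.02 214.03]
0.09 [276.38 213.28]
1.15 [251.97 201.65]
(array([279.07228916, 213.97590361]), array([ 5,  9, 16, 11, 83], dtype=int32))
(array([277.7311828 , 213.75268817]), array([ 3,  9, 18, 12, 93], dtype=int32))
(array([33.5959596 , 71.91919192]), array([ 5,  6, 17, 14, 99], dtype=int32)) +(220,130)
```

The bar is settled: identical in two frames 0.45 s apart. It is within about 0.03 rad of its starting pawl-down pose, as expected with the wheel mid-window. The wheel is still at phase about 4°, the pipe is standing, the bystanders haven't moved and the arm is clear. I'll hand in.

Run:
```python
from h import *
s=arm.sense(); print(s["t"],s["tcp_pos"].round(0),s["contact_force"].round(1)); print(sign_off())
```

```text
16.6833 [491. 114. 222.] [-1.1 -0.3 -0.1]
the job is handed in; nothing more can be done
None
```

I threw the pawl back with the shut fingertip, pushed the wheel back one notch by the near-side peg, then tipped the pawl forward so it dropped into the notch. I handed in at 16.7 s of the 58 s allowed, with the arm clear. Force readings, taken at the end of each move, stayed within about 2 N of zero.

**Wheel:** it needed a second nudge of about 1° to bring it nearer the middle of the window. Before the pawl dropped, the pegs put it at about -0.455 rad (target -0.51 to -0.40). The separate camera estimates ran from roughly -0.44 to -0.48 rad. After the drop, the side view gave about -0.45 rad.

**Pawl:** it was settled when I handed in. The side view shows it about 0.03 rad higher than its starting pose, and a rougher absolute estimate suggests up to 0.06 rad. I take this as the nose resting slightly up the tooth ramp, and left it because the wheel was inside the stated window.

**Other things:** the pipe was still standing on the wheel. The jar, dish, wrench, tape roll, pen cup and hammer were where they started, to within the measuring error. I did not go near the turquoise look-alikes.

**Refused move:** my first move call was refused as a bad value, and nothing moved.

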